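# Square a painted plaque into the stencil corner

## Task

Get the rectangular plaque ready for stencilling: push it flat along the table with the fingers until its long side lies flush against the long metal rail and its short end is flush against the short rail, snug in the corner. Do not pick it up or tip it, leave everything else standing where it is, and take the hand away when you are done.

Things in the scene. Friction and masses are not known exactly. Their poses are not given: they have to be found in the camera images.
- plaque: The loose rectangular wooden plaque to push: 130 x 100 mm, 18 mm thick, about 0.15 to 0.3 kg, painted blue with white dots, lying flat on the table. Origin at the centre of its underside, z up; the 130 mm long sides run along its x axis, the 100 mm short sides along its y axis.
- corner: The stencil corner, fixed to the table: two straight bare-metal rails 14 mm high, meeting at a right angle. Origin at the inside corner, where the inner faces meet, at table height, z up; x runs along the long rail, y along the short one. The plaque starts on the open side (-x, -y), its long sides within about 20 degrees of the long rail. Flush home, the plaque's centre is at x = -65, y = -50 mm here.
- long_rail_end (a point): Free end of the long rail's inner face, at table height, at x = -260, y = 0 mm of the corner's frame. That face is the plane y = 0; the rail, 25 mm thick, lies on its +y side. The plaque's long side goes against it.
- short_rail_end (a point): Free end of the short rail's inner face, at table height, at x = 0, y = -100 mm of the corner's frame. That face is the plane x = 0; the rail, 20 mm thick, lies on its +x side. The plaque's short end goes against it.
- round_board: Loose round wooden board painted blue with white dots, 120 mm across, 12 mm thick, lying flat; bystander. Origin at the centre of its underside.
- pot: Small lidded paint pot, 36 mm across, 36 mm tall, standing just beyond the short rail's outer side; bystander. Origin at the centre of its underside.
- glue: White glue bottle, 50 mm across, 120 mm tall, standing behind the long rail; bystander. Origin at the centre of its underside.
- cup: Open paper cup, 72 mm across the rim, 85 mm tall; bystander. Origin at the centre of its underside.
- jar: Glass jar with a metal lid, 64 mm across, 80 mm tall; bystander. Origin at the centre of its underside.
- brush: Flat paint brush lying on the table, 140 mm long, 42 mm wide at the metal end; bystander. Origin about the middle of its length, on its underside.
- block: Plain wooden block 60 x 30 x 18 mm; bystander. Origin at the centre of its underside.
Mind the look-alikes: they are no part of the job. Leave any pink look-alike of the plaque alone.

How it is judged:
At the end, for the whole second after the job is handed in: The plaque lies flat and at rest in the corner: its centre is within 3 mm of the flush position along both rails and its sides are within 2 degrees of parallel to the rails (x of plaque in the frame of corner between -0.068 and -0.062 m and y of plaque in the frame of corner between -0.053 and -0.047 m and angle between the x axis of plaque and the x axis of corner, either way round below 0.035 rad and height (world z) of plaque below 0.003 m and angle between plaque's own z axis and vertical below 0.04 rad and linear speed of plaque below 0.01 m/s); the robot touches nothing.
It fails at once if the plaque is lifted more than 12 mm or tipped more than 11 degrees (height (world z) of plaque above 0.012 m or angle between plaque's own z axis and vertical above 0.2 rad).
It fails at once if any other thing is shifted more than 20 mm or tipped (distance of any of round_board, pot, glue, cup, jar, brush, block from where it was at the start of the episode above 0.02 m or angle between any of round_board, pot, glue, cup, jar, block's own z axis and vertical above 0.3 rad).
It also fails if it takes over 51 s, if anything falls off the work surface, if the arm or the gripper's body presses on something with over 40 N, if the wrist force passes 120 N, or if a joint passes its speed limit or range.

## Robot

A 6-joint arm with a two-finger parallel gripper is mounted at the origin on the work surface. World frame = base frame: x ahead of the robot, y to its left, z up, the work surface at z = 0. Lengths are in m, angles in rad, forces in N, time in s.
With the tool pointing down it reaches from about 0.375 to 0.975 m from the base axis. Payload 3.8 kg.
Tool frame: the origin (TCP) lies at the very end of the fingers, on their centre line; the grasp point (between the pads) lies 19 mm behind it; z points along the fingers, y is the direction in which the jaws open and shut (so a half turn about z gives the same grasp; the last joint's range is limited). The gripper opens to 85 mm and grips with 20 to 120 N. Pads are 22 mm wide; open, the fingers measure 114 mm over their backs; the gripper's body (76 mm by 85 mm) begins 54 mm behind the grasp point. The pads swing forward as they close: fully open they stand 13 mm farther back than shut.
Start: joints at [-1.218, 0.264, 1.604, -0, 1.274, -0.037], TCP at [0.256, -0.624, 0.231] pointing down, gripper open.
Joint ranges: [-2.63, 2.63], [-0.94, 2.18], [0.31, 2.57], [-1.31, 4.45], [0, 2.66], [-2.55, 2.55]. Speed limits (rad/s): [2.57, 2.57, 3.14, 3.14, 3.14, 3.14].

## Interface

Orientations are given as a unit quaternion [x, y, z, w].
In Python, from workcell import robot gives the robot as it stands. Calls block until the motion is done:
- robot.move_ptp(position, orientation): joint-space move of the TCP to a pose.
- robot.move_straight(position, feed=0.15, attitude=None, threshold=None): straight line of the TCP; attitude=None keeps the orientation; feed is the mean speed in m/s. With threshold (N) it stops when the force on the tool has changed by that much, and returns True; else False.
- robot.move_j(angles): joint-space move.
- robot.let_go() and robot.clamp(grip_force=None): open the fingers fully, or close them until they stop; grip_force is the grip in N (None keeps the last).
- robot.dwell(seconds).
- robot.inverse_kinematics(position, orientation): joint angles nearest the present ones, or None.
- robot.get_state(): the state.
- robot.read_camera(name): name is "side" or "top" or "wrist"; returns (picture, depth): 420x560x3 uint8, red, green, blue; 420x560 float32, m along the optical axis (not along the pixel's ray), 0 where there is no reading.
- robot.camera_model(name): a dict with "fx", "fy", "cx", "cy" (pixels), "R" (3x3) and "t" (3): a world point X has camera coordinates R X + t; the wrist camera has in their place "tool_from_camera" (4x4, takes a point from camera to tool coordinates, whose origin is the TCP and whose axes are the flange's). Camera axes: x right, y down, z forward; pixel columns grow to the right and rows downward; lengths in m; the calibration is good to about 2 mm. The wrist camera is an equidistant fisheye: a pixel r from the principal point sees the ray r / f radians off the axis. A picture is of the moment at which its call begins: read the wrist's pose just before it. camera_model takes no time and is no camera call.
A pose or a line that the arm cannot do raises robot.PlanningError and nothing moves.
- robot.close_job(): hands the job in, once; it reports no verdict.
Trained networks look in the newest picture that a camera, given by its name, has taken for a name from the list of things; names that differ only in an ending like _2 or _b are one class to them, and where a whole thing is asked for, a point or a joint stands for the part that bears it (a point fixed in the world has none). Each returns a list of dicts, best first, with "p" (0 to 1); they miss things now and then, are a little off and sometimes report something else, mostly with a low value. They report only what shows in the picture. A call takes as long as a camera call. They do not tell look-alikes from the thing itself.
- robot.regions_of(query, camera): "region" (420x560 bool, what is visible of it) and "extent" ([left, top, right, bottom] in pixels, round what is visible of it).
The state is a dict: "t": time; "qpos": joint angles; "joint_velocities": joint speeds; "joint_efforts": joint torques, N m; "eef_pos": TCP position; "tool_rot": TCP orientation; "wrist_force": force on the tool from outside, world axes, zero at the start; "torque": the same for the moment, N m; "opening": finger opening in m.
Only numpy, scipy, OpenCV 4.12 (cv2) and the standard library are available. Lean on these libraries where they do the work, as an engineer would, in place of code of your own. Each camera call takes 0.05 s, during which the arm holds its last target.

## Working session

There is one attempt and no reset: what is moved stays moved. The work goes in short steps, each a Python script; the robot and the scene stay as the last script left them, time stands still between calls to the robot, and variables do not carry over. Pictures are saved under pics/ and viewed, and the job is handed in when it is done.

```bash
ls; mkdir -p pics; python3 - <<'E'
from workcell import robot
import cv2, numpy as np
for n in ("top","side","wrist"):
    p,d=robot.read_camera(n); cv2.imwrite(f"pics/{n}0.png",p[:,:,::-1]); np.savez(f"{n}0.npz",p=p,d=d)
    print(n,robot.camera_model(n))
s=robot.get_state();print({k:s[k] for k in("t","eef_pos","tool_rot","opening")})
E
```

```text
pics
top {'fx': 433.3312102585181, 'fy': 433.3312102585181, 'cx': 274.3332651484389, 'cy': 204.8203391549547, 'R': array([[-4.24971813e-04, -9.99928679e-01,  1.19355178e-02],
       [-9.94732420e-01, -8.00744795e-04, -1.02502543e-01],
       [ 1.02504789e-01, -1.19162072e-02, -9.94661134e-01]]), 't': array([-0.02212395,  0.59832699,  1.18524162])}
side {'fx': 453.2001550229061, 'fy': 453.2001550229061, 'cx': 280.00383525992396, 'cy': 210.07980497391688, 'R': array([[-0.9871739 , -0.15964128, -0.00153663],
       [-0.11276236,  0.70403765, -0.70115308],
       [ 0.11301482, -0.69198674, -0.71300911]]), 't': array([0.57262577, 0.10929124, 1.30334131])}
wrist {'fx': 325.19226210127806, 'fy': 325.19226210127806, 'cx': 282.09672068748637, 'cy': 207.95218174152018, 'tool_from_camera': array([[ 2.56333963e-05, -9.55324326e-01, -2.95559522e-01,
         7.61945353e-02],
       [ 9.99999771e-01, -1.75375415e-04,  6.53586762e-04,
         1.39467176e-03],
       [-6.76221207e-04, -2.95559471e-01,  9.55324103e-01,
        -1.44087069e-01],
       [ 0.00000000e+00,  0.00000000e+00,  0.00000000e+00,
         1.00000000e+00]])}
{'t': 0.15, 'eef_pos': array([ 0.2563124 , -0.62383589,  0.23022907]), 'tool_rot': array([ 9.81067741e-01,  1.93662885e-01, -1.32767283e-04, -8.69641551e-04]), 'opening': 0.08520459846381145}
```

View pics/top0.png

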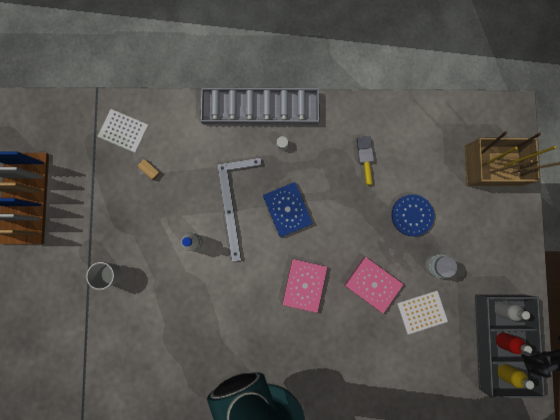

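View pics/side0.png

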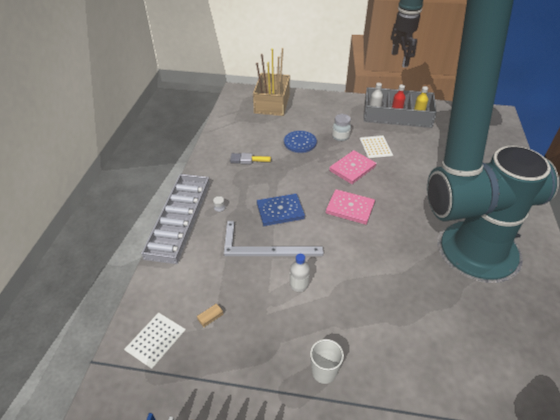

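```bash
python3 - <<'E'
from workcell import robot
import cv2
for q in ("plaque","corner","round_board","pot","glue","cup","jar","brush","block"):
    for c in ("top","side"):
        print(q,c,[(round(r["p"],2),r["extent"]) for r in robot.regions_of(q,c)][:3])
E
```

```text
plaque top [(0.85, [281.9, 261.1, 326.7, 311.0]), (0.7, [268.2, 182.9, 313.4, 237.3])]
plaque side [(0.76, [329.1, 190.4, 374.2, 225.3]), (0.73, [328.4, 155.8, 376.9, 183.8]), (0.68, [257.7, 194.8, 304.7, 228.9])]
corner top [(0.68, [218.7, 159.5, 263.2, 259.4])]
corner side [(0.7, [224.2, 223.4, 325.5, 255.7]), (0.58, [335.3, 116.0, 347.6, 140.6])]
round_board top [(0.79, [392.4, 194.8, 434.6, 235.0])]
round_board side [(0.7, [285.6, 129.8, 319.2, 155.2])]
pot top []
pot side [(0.6, [214.3, 193.1, 226.7, 214.8])]
glue top [(0.68, [215.5, 158.3, 259.6, 262.1]), (0.58, [179.6, 233.1, 202.4, 251.9])]
glue side [(0.65, [288.4, 254.9, 309.7, 292.7])]
cup top [(0.69, [84.2, 260.1, 120.4, 290.0])]
cup side []
jar top [(0.62, [422.5, 253.5, 456.5, 277.3])]
jar side [(0.62, [335.6, 115.2, 349.9, 141.4]), (0.54, [195.5, 307.2, 225.4, 325.9])]
brush top [(0.61, [356.8, 139.5, 374.3, 183.3])]
brush side [(0.83, [230.2, 153.2, 269.5, 164.3])]
block top [(0.57, [137.9, 160.2, 158.5, 181.2])]
block side [(0.61, [196.2, 305.1, 223.0, 324.6])]
```

The top view shows these candidates: the blue dotted rectangle at (288,209), pink rectangles at (305,286) and (374,285), and the blue round board at (413,215). Only the blue rectangle fits the description. The corner's inside is near (231,168). Next I'll measure it and check a crop.

```bash
cat > h.py <<'E'
from workcell import robot
import cv2, numpy as np
def unproj(uv,z,n="top"):
    m=robot.camera_model(n);R,t=np.array(m["R"]),np.array(m["t"])
    uv=np.atleast_2d(uv).astype(float)
    d=np.c_[(uv[:,0]-m["cx"])/m["fx"],(uv[:,1]-m["cy"])/m["fy"],np.ones(len(uv))]@R
    o=-R.T@t
    return o+d*((z-o[2])/d[:,2])[:,None]
def bluerect(p,n="top",roi=None):
    h=cv2.cvtColor(p,cv2.COLOR_RGB2HSV)
    m=((h[:,:,0]>105)&(h[:,:,0]<130)&(h[:,:,1]>110)).astype(np.uint8)
    mm=cv2.morphologyEx(m,cv2.MORPH_CLOSE,np.ones((7,7)))
    if roi: k=np.zeros_like(mm);k[roi[1]:roi[3],roi[0]:roi[2]]=1;mm*=k
    cs,_=cv2.findContours(mm,cv2.RETR_EXTERNAL,cv2.CHAIN_APPROX_NONE)
    c=max(cs,key=cv2.contourArea)
    w=unproj(c[:,0,:],0.018 if True else 0,n)
    return c,cv2.minAreaRect((w[:,:2]*1000).astype(np.float32))
E
python3 - <<'E'
from h import *
for n,roi in(("top",(250,170,330,250)),("side",(245,185,315,240))):
    p=np.load(n+"0.npz")["p"]; c,r=bluerect(p,n,roi); print(n,r)
p=np.load("top0.npz")["p"]
crop=p[140:280,200:350][:,:,::-1]
cv2.imwrite("pics/crop1.png",cv2.resize(crop,None,fx=5,fy=4.2857,interpolation=cv2.INTER_CUBIC)[:600])
p=np.load("side0.npz")["p"]
crop=p[185:275,205:355][:,:,::-1]
cv2.imwrite("pics/crop2.png",cv2.resize(crop,None,fx=5,fy=5,interpolation=cv2.INTER_CUBIC))
E
```

```text
top ((587.7548828125, -58.678955078125), (130.00047302246094, 99.69420623779297), 22.614919662475586)
side ((587.4808349609375, -48.86870574951172), (127.56019592285156, 107.63800811767578), 22.64562225341797)
```

View pics/crop1.png

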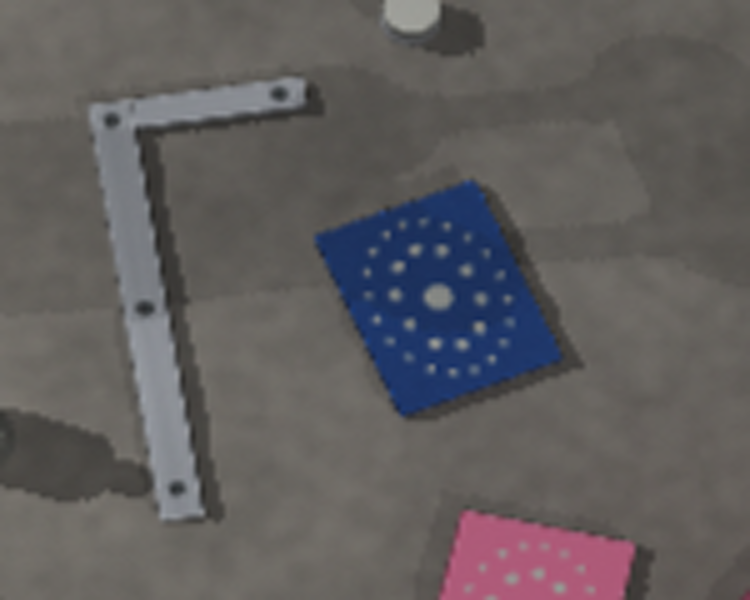

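View pics/crop2.png

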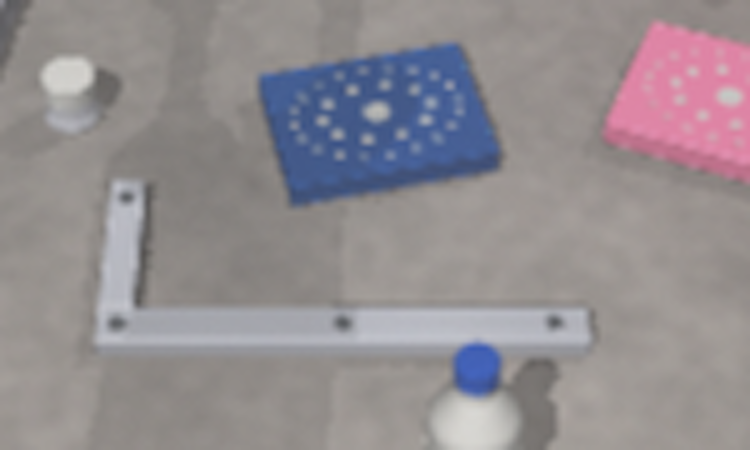

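The crop confirms the blue rectangular plaque with its centre at (288,200). The L-rail's inner corner is at about (227,170) and the free ends are at about (241,260) and (262,164). Now I'll fit the rail lines.

```bash
cat > fitc.py <<'E'
from h import *
def fit_corner(p,save=None):
    g=cv2.cvtColor(p,cv2.COLOR_RGB2GRAY).astype(np.float32)
    C,L,S=unproj([[227.4,169.6],[241,260.2],[261.6,164.5]],0.014)[:,:2]
    m=robot.camera_model("top");R,t=np.array(m["R"]),np.array(m["t"])
    def proj(X):
        c=X@R.T+t; return np.c_[c[:,0]/c[:,2]*m["fx"]+m["cx"],c[:,1]/c[:,2]*m["fy"]+m["cy"]]
    def edge(A,B,into):   # 'into' = direction toward the rail
        d=(B-A)/np.linalg.norm(B-A); n=np.array([-d[1],d[0]]); n*=np.sign(n@into)
        pts=[]
        for a in np.linspace(.15,.92,50):
            s=np.arange(-.012,.010,.0005); q=A+(B-A)*a+s[:,None]*n
            uv=proj(np.c_[q,np.full(len(q),.014)]).astype(np.float32)
            v=cv2.remap(g,uv[:,0][None],uv[:,1][None],cv2.INTER_LINEAR)[0]
            pts.append(q[np.argmax(np.gradient(cv2.GaussianBlur(v[None],(5,1),0)[0]))])
        vx,vy,x,y=cv2.fitLine(np.array(pts,np.float32),cv2.DIST_HUBER,0,.0005,.001)[:,0]
        return np.array([x,y]),np.array([vx,vy]),np.array(pts)
    a=edge(C,L,C-S); b=edge(C,S,C-L)
    M=np.c_[a[1],-b[1]]; k=np.linalg.solve(M,b[0]-a[0]); c=a[0]+a[1]*k[0]
    ex=a[1]*np.sign(a[1]@(C-L)); ey=b[1]*np.sign(b[1]@(C-S))
    return c,ex,ey,np.linalg.norm(L-c),np.linalg.norm(S-c)
E
python3 - <<'E'
from fitc import *
p=np.load("top0.npz")["p"]
c,ex,ey,l,s=fit_corner(p)
print(c,ex,ey,"dot",ex@ey,"len",l,s, "angs",np.degrees(np.arctan2(ex[1],ex[0])),np.degrees(np.arctan2(ey[1],ey[0]))-90)
_,r=bluerect(p,"top",(250,170,330,250)); print(r)
a=np.radians(np.degrees(np.arctan2(ex[1],ex[0])));T=np.array([[np.cos(a),np.sin(a)],[-np.sin(a),np.cos(a)]])
print("plaque in corner",T@(np.array(r[0])/1000-c))
E
```

```text
[0.7023815  0.11511458] [0.9869346 0.1611215] [-0.15484007  0.98793954] dot 0.006361282562714621 len 0.2622774421751559 0.10178159709379979 angs 9.271997998939868 8.90752090163582
((587.7548828125, -58.678955078125), (130.00047302246094, 99.69420623779297), 22.614919662475586)
plaque in corner [-0.14113084 -0.15305404]
```

The corner is at (0.702, 0.115) with a yaw of 9.1°. The rails measure 262 and 102 mm, which agrees with the given sizes. The plaque measures 130.0×99.7 mm at (-141,-153) mm in the corner frame, 13.5° off. I'll place the open fingers beyond its outer long side and touch down gently to find tip height.

```bash
cat >> h.py <<'E'
C0=np.array([0.7024,0.1151]);A0=np.radians(9.12)
EX=np.array([np.cos(A0),np.sin(A0)]);EY=np.array([-EX[1],EX[0]])
def P(x,y,z): return [*(C0+EX*x/1000+EY*y/1000),z]
def toC(p): d=np.array(p[:2])-C0; return np.array([d@EX,d@EY])*1000
def Q(deg): a=A0/2+np.radians(deg)/2; return [np.cos(a),np.sin(a),0,0]
def st(tag=""):
    s=robot.get_state();print(tag,"t%.1f"%s["t"],toC(s["eef_pos"]).round(1),"z%.4f"%s["eef_pos"][2],"F",np.round(s["wrist_force"],1),"op%.3f"%s["opening"],flush=True);return s
E
python3 - <<'E'
from h import *
robot.move_ptp(P(-141,-242,0.12),Q(90)); st()
robot.move_straight(P(-141,-242,0.03)); st()
print(robot.move_straight(P(-141,-242,-0.014),feed=0.03,threshold=4)); st()
robot.move_straight(P(-141,-242,robot.get_state()["eef_pos"][2]+0.008),feed=0.05); st()
for n in ("top","side"):
    p,d=robot.read_camera(n); cv2.imwrite(f"pics/{n}1.png",p[:,:,::-1])
s=cv2.imread("pics/side1.png")[150:270,220:360];cv2.imwrite("pics/side1c.png",cv2.resize(s,None,fx=5,fy=5,interpolation=2))
E
```

```text
t3.2 [-141.1 -243.1] z0.1203 F [-0.   0.1 -0.3] op0.085
 t4.0 [-140.4 -242.5] z0.0306 F [ 0.4  0.2 -0. ] op0.086
True
 t5.3 [-141.2 -241.9] z-0.0131 F [-0.4 -0.8  4.1] op0.085
 t5.6 [-140.6 -242.2] z-0.0047 F [-0.3 -1.2 -0.1] op0.086
```

View pics/side1c.png

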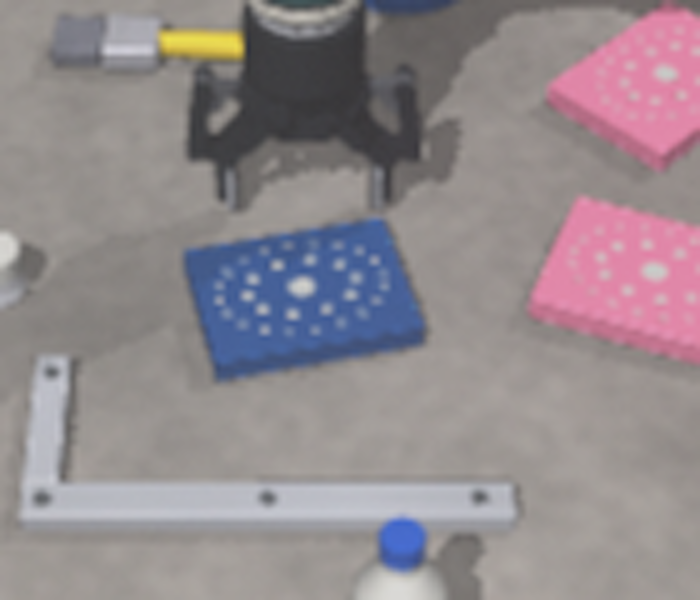

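View pics/top1.png

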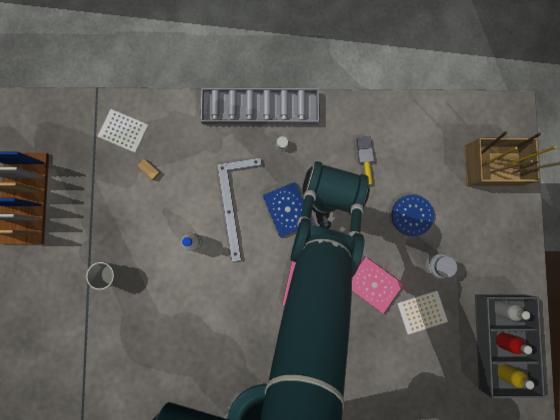

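The open fingers straddle the plaque's outer long side, with both tips at crop (232,200) and (378,200) and clear of the brush. The table contact was at TCP z=-13 mm, so the tips are now 8 mm up. Next I'll push towards the long rail.

```bash
python3 - <<'E'
from h import *
z=-0.0045
print(robot.move_straight(P(-141,-150,z),feed=0.06,threshold=15)); st()
print(robot.move_straight(P(-141,-104,z),feed=0.03,threshold=10)); st()
p,d=robot.read_camera("side"); cv2.imwrite("pics/side2.png",cv2.resize(p[150:270,220:360,::-1],None,fx=5,fy=5,interpolation=2))
print(bluerect(p,"side",(200,170,330,260)))if 0 else None
E
```

```text
False
 t7.4 [-140.9 -150.3] z-0.0044 F [-0.7  0.1  0.4] op0.085
True
 t8.6 [-140.9 -112.7] z-0.0046 F [ 0.8 -1.7  1.1] op0.085
```

View pics/side2.png

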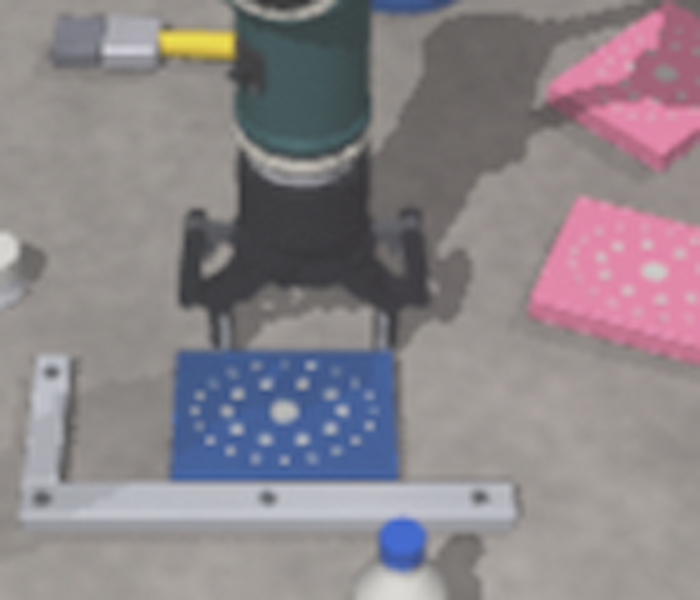

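The plaque now sits flush on the long rail (rail edge at crop row 482, parallel), with a gap to the short rail of about 58 mm. Next I'll push the short end with closed fingers.

```bash
python3 - <<'E'
from h import *
z=-0.0045
robot.move_straight(P(-141,-130,z),feed=0.1)
robot.move_straight(P(-141,-150,0.06),feed=0.15)
robot.clamp(20)
robot.move_ptp(P(-232,-50,0.06),Q(0)); st()
print(robot.move_straight(P(-232,-50,0.008),feed=0.08,threshold=5)); st()
p,d=robot.read_camera("side"); cv2.imwrite("pics/side3.png",cv2.resize(p[150:270,220:360,::-1],None,fx=5,fy=5,interpolation=2))
E
```

```text
t11.8 [-231.7  -50.1] z0.0602 F [ 1.1 -1.1  0. ] op0.000
False
 t12.6 [-231.7  -50. ] z0.0081 F [-0.1 -0.2  0. ] op-0.000
```

View pics/side3.png

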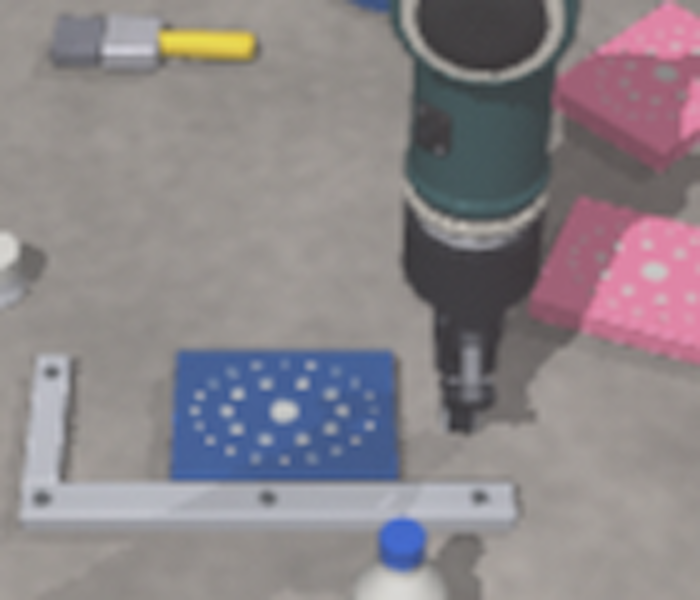

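The fingertip is down at crop (460,425), to the right of the plaque's short end and at about mid-width.

```bash
python3 - <<'E'
from h import *
z=0.008
print(robot.move_straight(P(-165,-50,z),feed=0.06,threshold=15)); st()
print(robot.move_straight(P(-132,-50,z),feed=0.025,threshold=8)); st()
robot.move_straight(P(-165,-50,z),feed=0.1)
robot.move_straight(P(-190,-70,0.06),feed=0.15)
robot.let_go()
robot.move_ptp(P(-65,-160,0.06),Q(90)); st()
p,d=robot.read_camera("side"); cv2.imwrite("pics/side4.png",cv2.resize(p[150:270,220:360,::-1],None,fx=5,fy=5,interpolation=2))
E
```

```text
False
 t13.9 [-165.1  -50. ] z0.0080 F [-0.1  0.7  0.1] op-0.000
True
 t14.9 [-142.  -50.] z0.0072 F [ 0.1  0.9 -0.5] op-0.000
 t18.1 [ -65.3 -159.8] z0.0598 F [-0.6  0.6 -0.4] op0.086
```

View pics/side4.png

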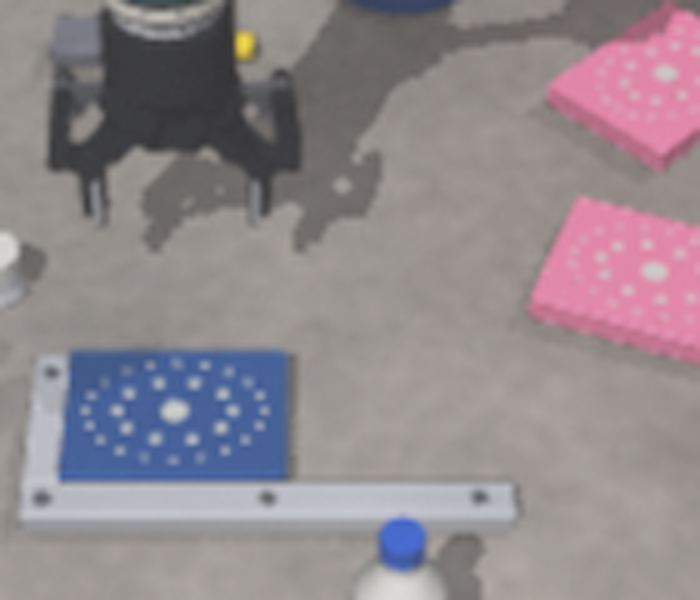

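The plaque is in the corner, flush along both rails: its left edge is on the short rail at crop x≈62 and its lower edge on the long rail at row 482. I'll give the long side one light confirming nudge, then move clear and measure.

```bash
python3 - <<'E'
from h import *
from fitc import fit_corner
z=-0.0045
robot.move_ptp(P(-76,-160,0.06),Q(90))
robot.move_straight(P(-76,-140,z),feed=0.1); st()
print(robot.move_straight(P(-76,-104,z),feed=0.03,threshold=8)); st()
robot.move_straight(P(-76,-135,z),feed=0.1)
robot.move_straight(P(-90,-170,0.12),feed=0.15)
robot.move_ptp([0.256,-0.624,0.231],[0.981068,0.193663,0,0]); st()
for n in("top","side"):
    p,d=robot.read_camera(n); cv2.imwrite(f"pics/{n}5.png",p[:,:,::-1])
    if n=="top":
        c,ex,ey,l,s=fit_corner(np.load("top0.npz")["p"])
        cc,r=bluerect(p,"top",(225,160,300,250)); print(r, toC(np.array(r[0])/1000))
        k=p[150:250,200:320]
    else: k=p[170:270,210:330]
    cv2.imwrite(f"pics/{n}5c.png",cv2.resize(k[:,:,::-1],None,fx=6,fy=6,interpolation=2))
E
```

```text
t19.2 [ -75.5 -140.1] z-0.0042 F [0.1 0.7 0.7] op0.086
True
 t20.1 [ -76.  -112.5] z-0.0047 F [ 0.8 -2.1  1.1] op0.086
 t23.9 [-556.8 -658.5] z0.2307 F [ 0.5 -0.2  0.2] op0.085
((644.1669921875, 54.57146453857422), (129.5326385498047, 99.31584167480469), 9.227420806884766) [-67.09079563 -50.53327562]
```

View pics/top5c.png

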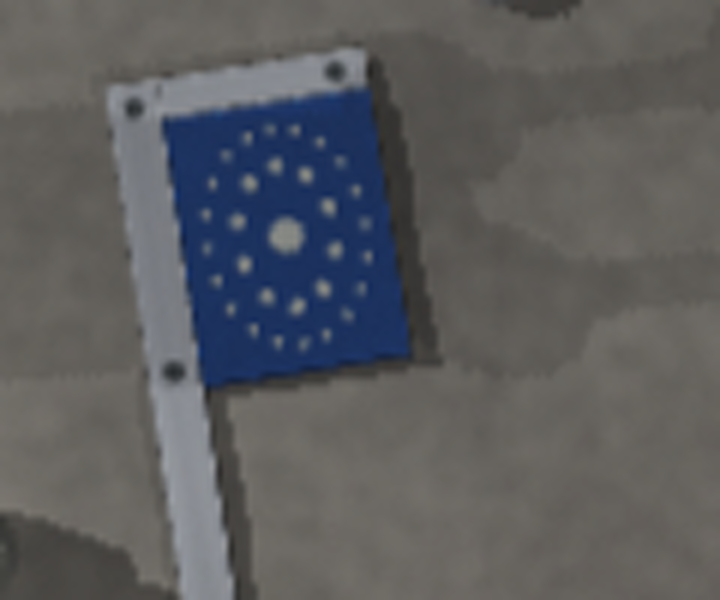

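View pics/side5c.png

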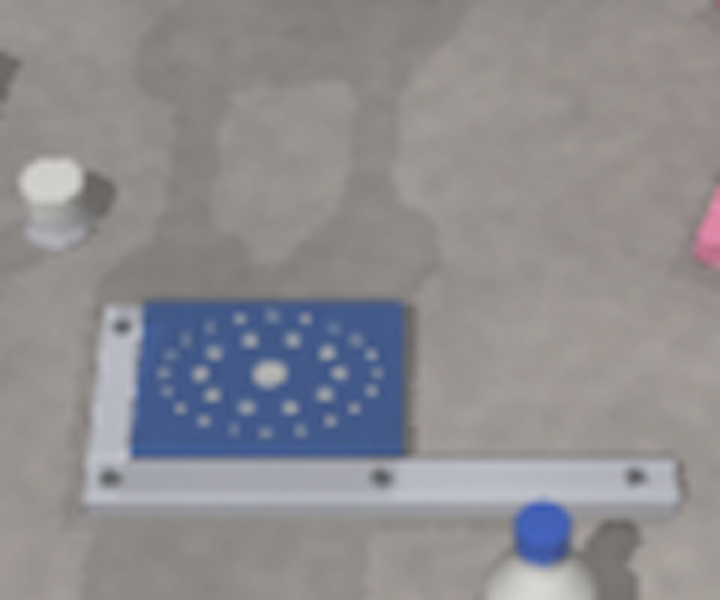

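View pics/top5.png

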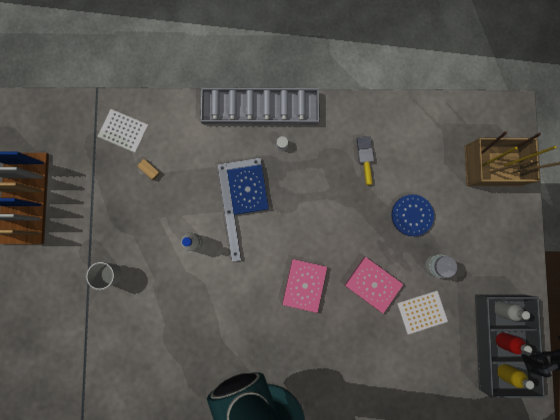

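All looks seated and the bystanders are unmoved. However, the x reading of -67.1 mm is close to the limit of -68 mm, which is within calibration error. There is time for a second, slightly firmer nudge on the short end to compare the stop point.

```bash
python3 - <<'E'
from h import *
robot.clamp(20)
robot.move_ptp(P(-175,-50,0.08),Q(0)); st()
robot.move_straight(P(-165,-50,0.008),feed=0.12); st()
print(robot.move_straight(P(-130,-50,0.008),feed=0.03,threshold=14)); st()
robot.move_straight(P(-165,-50,0.008),feed=0.1)
robot.move_straight(P(-190,-70,0.10),feed=0.15)
robot.move_ptp([0.256,-0.624,0.231],[0.981068,0.193663,0,0]); st()
p,d=robot.read_camera("top")
cc,r=bluerect(p,"top",(225,160,300,250)); print(r, toC(np.array(r[0])/1000))
cv2.imwrite("pics/top6.png",cv2.resize(p[150:250,200:320,::-1],None,fx=6,fy=6,interpolation=2))
E
```

```text
t27.4 [-174.7  -50.7] z0.0803 F [-0.4 -0.1 -0.1] op-0.000
 t28.1 [-164.6  -50.2] z0.0083 F [0.7 0.2 0.5] op-0.000
True
 t29.0 [-141.9  -49.8] z0.0068 F [ 0.2 -0.7 -0.2] op-0.000
 t32.7 [-556.9 -658.5] z0.2307 F [-0.5  0.9  0.4] op0.000
((644.160888671875, 54.60926055908203), (129.5326385498047, 99.23928833007812), 9.227420806884766) [-67.09083122 -50.49498998]
```

View pics/top6.png

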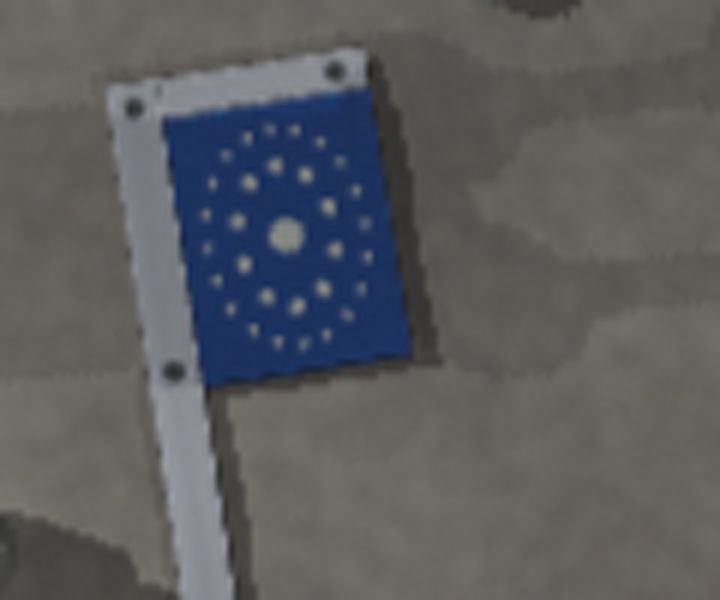

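The firmer 14 N push stopped at the same point (-141.9 mm against -142.0 mm), and the plaque did not move. It is hard against the short rail, so the 2 mm is calibration offset. The picture shows no gap at either rail. I'm handing the job in.

```bash
python3 -c "
from workcell import robot
robot.close_job()"
```

```text
the job is handed in; nothing more can be done
```

The blue plaque is snug in the corner, flush against both rails, and I handed the job in at about 33 s of the 51 s allowed. I pushed its long side onto the long rail with the open fingers, then its short end onto the short rail with closed fingers. I re-nudged each side to check it was seated, then moved the hand well clear.

- **Position:** the last top-camera check put the plaque's centre at (-67.1, -50.5) mm against a target of (-65, -50). Its sides were about 0.1° off parallel to the rails.
- **The one reading that disagreed:** x is 2.1 mm off, still within the 3 mm tolerance. I put this down to camera calibration. A firmer 14 N push stopped at the same point as the first push (-141.9 and -142.0 mm) and did not move the plaque. The top picture shows no gap at either rail.
- **Everything else:** by eye, the bystanders and the pink look-alikes had not moved in the last full top picture, taken before the final nudge. I did not measure them.

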